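# Throw the yellow switch with a screwdriver

## Robot

A 6-joint arm with a two-finger parallel gripper is mounted at the origin on a cart in front of the work surface, level with it; the furniture and walls round the work are solid. World frame = base frame: x ahead of the robot, y to its left, z up, the work surface at z = 0. Lengths are in m, angles in degrees, forces in N, time in s.
With the tool pointing down it reaches from about 0.4 to 0.825 m from the base axis. Payload 7 kg.
Tool frame: the origin (TCP) lies at the very end of the fingers, on their centre line; the grasp point (between the pads) lies 19 mm behind it; z points along the fingers, y is the line along which they close (so a half turn about z gives the same grasp; the last joint's range is limited). The gripper opens to 88 mm and grips with 3 to 60 N. Pads are 19 mm wide; open, the fingers measure 130 mm over their backs; the gripper's body (78 mm by 193 mm) begins 47 mm behind the grasp point.
Start: joints at [83.085, 20.546, 0.682, 0, -70.136, -16.507], TCP at [0.268, 0.619, 0.227] pointing down, gripper open.
Joint ranges: [-176.03, 176.03], [-82.01, 121.73], [-58.28, 71.71], [-173.87, 95.51], [-174.79, -0.11], [-173.66, 173.66]. Speed limits (degrees/s): [136.94, 136.94, 172.46, 180, 180, 180].

## Interface

Orientations are given as [roll, pitch, yaw] about the fixed x, y, z axes, in that order (R = Rz(yaw) Ry(pitch) Rx(roll)).
In Python, from plant import ctrl, viewer gives the robot as it stands.
- The arm moves only by the tool servo_tool, never from a script. Its argument "rows" is a list of rows, each a list of 6 numbers: the shift along the world's x, y, z in mm, then the turn, a rotation vector about the world's x, y, z in degrees. A call has 1 to 5 rows; each row shifts and turns the commanded pose from where the row before left it; what a row does not reach is not made up. A row lasts 1/12 s, in which the tool goes at most 41.7 mm and 7.16 degrees, less where a joint would pass 70% of its speed; a pose out of reach is approached as far as the arm can. A call is refused whole if a number of a shift passes 41.7 or a number of a turn 7.16, either way. A call with a gripper value outside its range is refused whole. "fingers" is the finger opening in mm, from 0 to 87.6, set as the call begins (left out, the last holds). The fingers move at their own pace and stop on an object; the grip force is fixed at half the most. Time passes only in rows, so rows that do not move let the fingers close. It gives the time, the measured TCP pose, the force and the opening at its end, in the units of the state.
- ctrl.get_obs(): the state, without advancing time (a new reading comes with each control period).
- viewer.snapshot(name): name is "scene" or "top" or "wrist"; returns (picture, depth): 480x640x3 uint8, red, green, blue; 480x640 float32, m along the optical axis (not along the pixel's ray), 0 where there is no reading.
- viewer.calibration(name): a dict with "fx", "fy", "cx", "cy" (pixels), "origin" and "rotation" of the camera in the world. Camera axes: x right, y up, looking along -z (the intrinsics and any distortion apply to the point x, -y, -z); pixel columns grow to the right and rows downward; lengths in m; the calibration is good to about 2 mm. A picture is of the moment at which its call begins: read the wrist's pose just before it. calibration takes no time and is no camera call; for the wrist camera it gives the pose at the moment of the call.
- ctrl.close_job(): hands the job in, once; it reports no verdict.
The state is a dict: "clock": time; "joint_pos": joint angles; "qvel": joint speeds; "tau": joint torques, N m; "tool_pos": TCP position; "orientation": TCP orientation; "force": force on the tool from outside, world axes, zero at the start; "moment": the same for the moment, N m; "opening": finger opening in m.
Only numpy, scipy, OpenCV 4.12 (cv2) and the standard library are available. Lean on these libraries where they do the work, as an engineer would, in place of code of your own. Each camera call takes 0.05 s, during which the arm holds its last target. There are 200 camera calls.

## Task

Switch on the fixture's supply: pick up the blue-handled screwdriver and with it gently push the yellow lever in the row of switches fully over to the right, away from the blue mat. Leave the other four levers as they are and do not touch the switch bank with the gripper. Then lay the screwdriver flat on the worktop again, clear of the bank.

Things in the scene. Friction and masses are not known exactly. Their poses are not given: they have to be found in the camera images.
- bank: The switch bank: a grey steel plate (96 mm along its x, 200 mm along its y, 6 mm thick) lying fixed on the worktop with a rail and five white switch modules side by side along its y. Origin: centre of the plate's underside; z up. Its x axis points roughly to the robot's right (world -y), away from the blue mat; the row of switches runs roughly away from the robot.
- screwdriver: Loose screwdriver, 174 mm long, blue handle, steel blade, flat on the blue mat. Length along its y: handle y = -13 to +87 mm (27 mm thick, square to grip, faces along x and z), blade y = -13 to its tip at -88 mm (6 mm thick); axis 13 mm above the underside. Origin: at the underside, mid-length; z up. The 20 mm high black fixture plate begins some 60 mm beyond: do not open the fingers wide.
- blade_tip (a point): The end of the screwdriver's blade, on its axis; axes as the screwdriver's.
- handle_mid (a point): A point on the screwdriver's axis, in the handle, 107 mm behind the tip; good to grip at. Axes as the screwdriver's.
- switch_yellow: Fixed white switch module with the yellow lever: 80 mm along its x, 27 mm wide along its y. Origin: centre of its underside, 10 mm above the worktop; axes parallel to the bank's. Modules stand 28 mm apart along the bank's y; their order differs from start to start. The white nose's top is 39 mm above the origin (49 mm above the worktop); the lever's pivot is on x = 0, 36 mm above the origin.
- lever_yellow (a joint): The yellow lever, rad: 0 = leaning 0.5 rad from upright toward the module's -x (the side of the blue mat, off), 1.0 = leaning 0.5 rad toward +x (the side away from the mat, on). It stops there, has no spring and stays where it is left; about 2 N at its end moves it. Starts near 0.
- yellow_lever_end (a point): Near the free end of the yellow lever, 29 mm from the pivot, on the lever's centre line (it moves with the lever). The lever is a paddle 13 mm wide along y, 7 mm thick (9 mm at the end), ending 31.5 mm from the pivot.
- switch_red: Fixed white switch module with the red lever: 80 mm along its x, 27 mm wide along its y. Origin: centre of its underside, 10 mm above the worktop; axes parallel to the bank's. Modules stand 28 mm apart along the bank's y; their order differs from start to start. The white nose's top is 39 mm above the origin (49 mm above the worktop); the lever's pivot is on x = 0, 36 mm above the origin.
- lever_red (a joint): The red lever, rad: 0 = leaning 0.5 rad from upright toward the module's -x (the side of the blue mat, off), 1.0 = leaning 0.5 rad toward +x (the side away from the mat, on). It stops there, has no spring and stays where it is left; about 2 N at its end moves it. Starts near 0.
- switch_blue: Fixed white switch module with the blue lever: 80 mm along its x, 27 mm wide along its y. Origin: centre of its underside, 10 mm above the worktop; axes parallel to the bank's. Modules stand 28 mm apart along the bank's y; their order differs from start to start. The white nose's top is 39 mm above the origin (49 mm above the worktop); the lever's pivot is on x = 0, 36 mm above the origin.
- lever_blue (a joint): The blue lever, rad: 0 = leaning 0.5 rad from upright toward the module's -x (the side of the blue mat, off), 1.0 = leaning 0.5 rad toward +x (the side away from the mat, on). It stops there, has no spring and stays where it is left; about 2 N at its end moves it. Starts near 1.
- switch_green: Fixed white switch module with the green lever: 80 mm along its x, 27 mm wide along its y. Origin: centre of its underside, 10 mm above the worktop; axes parallel to the bank's. Modules stand 28 mm apart along the bank's y; their order differs from start to start. The white nose's top is 39 mm above the origin (49 mm above the worktop); the lever's pivot is on x = 0, 36 mm above the origin.
- lever_green (a joint): The green lever, rad: 0 = leaning 0.5 rad from upright toward the module's -x (the side of the blue mat, off), 1.0 = leaning 0.5 rad toward +x (the side away from the mat, on). It stops there, has no spring and stays where it is left; about 2 N at its end moves it. Starts near 0.
- switch_black: Fixed white switch module with the black lever: 80 mm along its x, 27 mm wide along its y. Origin: centre of its underside, 10 mm above the worktop; axes parallel to the bank's. Modules stand 28 mm apart along the bank's y; their order differs from start to start. The white nose's top is 39 mm above the origin (49 mm above the worktop); the lever's pivot is on x = 0, 36 mm above the origin.
- lever_black (a joint): The black lever, rad: 0 = leaning 0.5 rad from upright toward the module's -x (the side of the blue mat, off), 1.0 = leaning 0.5 rad toward +x (the side away from the mat, on). It stops there, has no spring and stays where it is left; about 2 N at its end moves it. Starts near 1.

How it is judged:
By the outcome, as a careful person would: the job done as asked, in the order asked, and still so for the second after the job is handed in, with the robot touching nothing.
It also fails if it takes over 48 s, if anything falls off the work surface, if the arm or the gripper's body presses on something with over 40 N, if the wrist force passes 120 N, or if a joint passes its speed limit or range.

## Working session

There is one attempt and no reset: what is moved stays moved. The work goes in short steps, Python scripts to look and compute and a tool call to move; the robot and the scene stay as the last step left them, time stands still between calls to the robot, and variables do not carry over. Pictures are saved under pics/ and viewed, on a budget of 10 in all, crops included, one or two more only if the job needs it, and the job is handed in when it is done.

Besides the shell and the picture viewer there is one more tool, called after "Call:" by a JSON object that holds its "fn" and its "kwargs", one argument or row to a line. servo_tool: Moves the arm, as the interface text tells. Its arguments: {"type":"object","properties":{"rows":{"type":"array","items":{"type":"array","items":{"type":"number"}}},"fingers":{"type":"number"}},"required":["rows"]}

```bash
mkdir -p pics
cat > h.py <<'E'
import numpy as np, cv2
from plant import ctrl, viewer
def snap(n,f):
    im,d=viewer.snapshot(n); c=viewer.calibration(n)
    cv2.imwrite(f'pics/{f}.png',im[:,:,::-1]); np.savez(f'pics/{f}.npz',im=im,d=d,**{k:np.array(v) for k,v in c.items()})
    return im,d,c
def load(f): return np.load(f'pics/{f}.npz',allow_pickle=True)
def pt(c,d,u,v,r=1):
    p=d[v-r:v+r+1,u-r:u+r+1]; z=np.median(p[p>0])
    return cloud(c,u,v,z)
def cloud(c,u,v,z):
    q=np.stack([(u-c['cx'])/c['fx']*z,-(v-c['cy'])/c['fy']*z,-z+0*u],-1)
    return q@np.array(c['rotation']).T+np.array(c['origin'])
E
python3 - <<'E'
from h import *
print(ctrl.get_obs())
for n in('scene','top'):
    im,d,c=snap(n,n+'1'); print(c)
E
```

```text
{'clock': 0.0, 'joint_pos': array([ 8.30839127e+01,  2.05908903e+01,  6.34431249e-01, -2.05155614e-02,
       -7.01359873e+01, -1.65084244e+01]), 'qvel': array([ 0.10183108,  0.02628809, -0.05158818, -0.03238053,  0.02084433,
        0.08376373]), 'tau': array([-1.12793503e-03, -5.82697105e+01,  2.93045944e+01,  6.99684396e+00,
        6.78032055e-03, -1.68340212e-04]), 'tool_pos': array([0.26815157, 0.61892078, 0.22563259]), 'orientation': array([ 1.79905884e+02, -7.78080245e-03, -2.34314918e+01]), 'force': array([-0.56572939,  0.10273841,  0.00551306]), 'moment': array([ 0.0227705 ,  0.02421444, -0.0190906 ]), 'opening': 0.08753569340578042}
{'fx': 543.7475274261998, 'fy': 543.7475274261998, 'cx': 329.48532064536045, 'cy': 246.16492692909583, 'origin': array([0.15841478, 0.62610354, 0.45853407]), 'rotation': array([  66.11050225,    1.59325053, -154.30830132])}
{'fx': 569.9706823556874, 'fy': 569.9706823556874, 'cx': 319.7178426249554, 'cy': 243.817040624392, 'origin': array([ 0.46383117, -0.14294578,  0.98251592]), 'rotation': array([  4.79970372,   0.90870122, -89.46279036])}
```

```bash
sed -i "s/@np.array(c\['rotation'\]).T/@R.from_euler('xyz',c['rotation'],degrees=True).as_matrix().T/; 1a from scipy.spatial.transform import Rotation as R" h.py; python3 -c "import h"
```

```text
(no output)
```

View pics/top1.png

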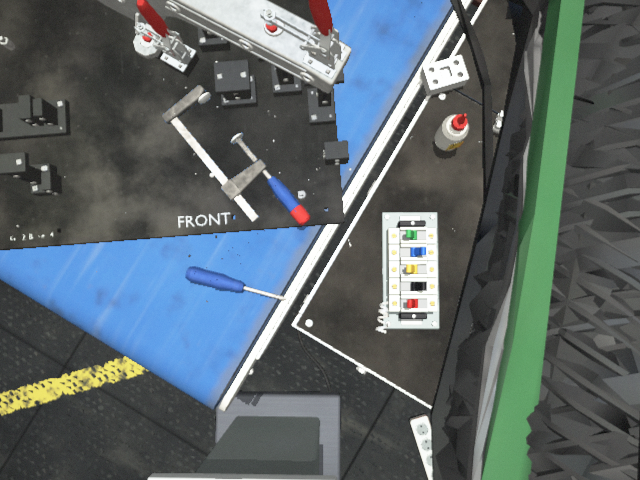

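View pics/scene1.png

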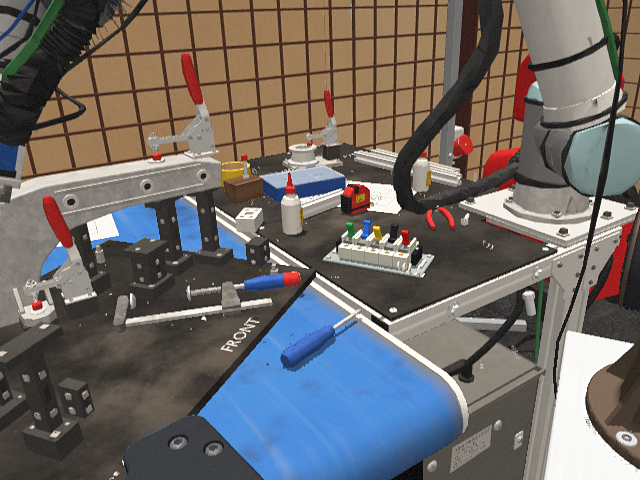

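Run:
```python
from h import *
L=load('top1'); im,d=L['im'],L['d']
a=cv2.resize(im[200:340,370:450],None,fx=5,fy=5,interpolation=cv2.INTER_CUBIC)[:600]
b=cv2.resize(im[255:315,180:300],None,fx=3.2,fy=3.2,interpolation=cv2.INTER_CUBIC)
can=np.zeros((600,800,3),np.uint8); can[:600,:400]=a; can[:192,405:789]=b[:,:384]
cv2.imwrite('pics/crop1.png',can[:,:,::-1])
for n,u,v in [('c1',386,215),('c2',435,215),('c3',436,325),('c4',387,325),('tip',283,298),('blade',262,293),('h1',240,287),('h2',215,280),('h3',195,275),('mat',230,310),('fix',250,230),('table',460,260),('mat edge',300,290)]:
    print(n,pt(L,d,u,v).round(4))
# screwdriver by blue color + height
v,u=np.mgrid[255:312,180:300]; z=d[255:312,180:300]
P=cloud(L,u,v,z); I=im[255:312,180:300].astype(int)
m=(P[...,2]>0.008)&(P[...,2]<0.05)&(z>0); Q=P[m]; print(len(Q),Q.min(0),Q.max(0))
c,_,w=np.linalg.svd(Q[:,:2]-Q[:,:2].mean(0),full_matrices=False); t=(Q[:,:2]-Q[:,:2].mean(0))@w[0]
print(w[0],Q.mean(0),t.min(),t.max(),np.percentile(Q[:,2],[5,50,95]))
# levers
v,u=np.mgrid[205:335,378:445]; z=d[205:335,378:445]; P=cloud(L,u,v,z); hs=cv2.cvtColor(im[205:335,378:445],cv2.COLOR_RGB2HSV)
for n,lo,hi in [('red',0,8),('yel',20,32),('gr',45,85),('bl',100,125)]:
    m=(hs[...,0]>=lo)&(hs[...,0]<=hi)&(hs[...,1]>130)&(hs[...,2]>60)&(P[...,2]>.045); q=P[m]; print(n,m.sum(),u[m].mean(),v[m].mean(),q.min(0).round(4),q.max(0).round(4))
hh=P[(P[...,2]>.04)&(P[...,2]<.055)]; print(hh[:,2].mean(), hh.min(0),hh.max(0))
print(ctrl.get_obs()['clock'])
```

```text
c1 [ 0.596  -0.2402  0.0091]
c2 [ 0.5969 -0.3245  0.007 ]
c3 [ 0.4093 -0.3249  0.0063]
c4 [ 0.4088 -0.2415  0.0123]
tip [ 0.4525 -0.0657  0.0162]
blade [ 0.4605 -0.0299  0.0158]
h1 [0.4703 0.0066 0.0221]
h2 [0.4816 0.0482 0.0271]
h3 [0.4896 0.0819 0.0277]
mat [0.4309 0.0263 0.001 ]
fix [ 0.5688 -0.0059  0.0049]
table [ 5.202e-01 -3.681e-01 -3.000e-04]
mat edge [ 0.4664 -0.0905 -0.0589]
991 [ 0.45071399 -0.0692545   0.00924137] [0.50527472 0.09887475 0.03124461]
[0.25007395 0.96822674] [0.47994715 0.0382406  0.02231418] -0.11093832758519886 0.06287959720718854 [0.01516444 0.0229876  0.02829208]
red 91 412.2637362637363 303.14285714285717 [ 0.4403 -0.2869  0.0461] [ 0.4536 -0.2666  0.0794]
yel 68 411.77941176470586 268.3529411764706 [ 0.4967 -0.2852  0.048 ] [ 0.5085 -0.2655  0.0792]
gr 60 411.43333333333334 234.23333333333332 [ 0.4638 -0.2837  0.049 ] [ 0.5642 -0.1429  0.9825]
bl 117 417.6837606837607 251.23931623931625 [ 0.4638 -0.2958  0.0455] [ 0.5364 -0.1429  0.9825]
0.046996021480548954 [ 0.4221586  -0.31250239  0.04000215] [ 0.58197172 -0.24691867  0.05488871]
0.1
```

View pics/crop1.png

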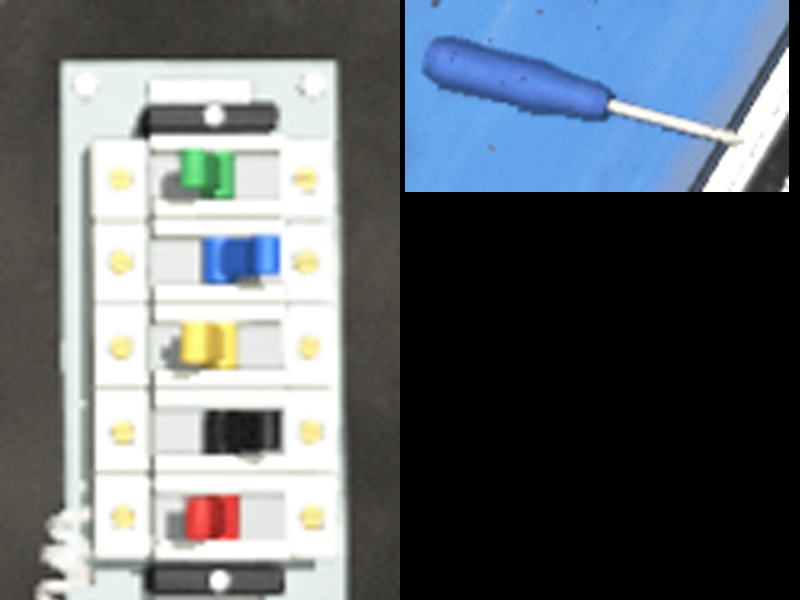

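The top view has the tip at px (284,299), the handle end at (187,274), and yellow as the middle lever at (412,268), leaning to the mat side. The measured length is 174 mm and the module pitch 28 mm, and both match the values given. I'm moving above the handle.

Call:
{"fn": "servo_tool", "kwargs": {
  "rows": [
    [10.5, -29.2, -4, 0, 0, -4.05],
    [10.5, -29.2, -4, 0, 0, -4.05],
    [10.5, -29.2, -4, 0, 0, -4.05],
    [10.5, -29.2, -4, 0, 0, -4.05],
    [10.5, -29.2, -4, 0, 0, -4.05]
  ],
  "fingers": 44
}}

```text
clock: 0.52
tool_pos: [0.3209, 0.4717, 0.2059]
orientation: [180.0, -0.0, -43.9]
force: [-0.4, -0.1, 0.6]
opening: 0.0599
```

Call:
{"fn": "servo_tool", "kwargs": {
  "rows": [
    [10.5, -29.2, -4, 0, 0, -4.05],
    [10.5, -29.2, -4, 0, 0, -4.05],
    [10.5, -29.2, -4, 0, 0, -4.05],
    [10.5, -29.2, -4, 0, 0, -4.05],
    [10.5, -29.2, -4, 0, 0, -4.05]
  ]
}}

```text
clock: 0.93
tool_pos: [0.3734, 0.3257, 0.1862]
orientation: [180.0, -0.0, -64.1]
force: [0.3, 0.7, 0.1]
opening: 0.0443
```

Call:
{"fn": "servo_tool", "kwargs": {
  "rows": [
    [10.5, -29.2, -4, 0, 0, -4.05],
    [10.5, -29.2, -4, 0, 0, -4.05],
    [10.5, -29.2, -4, 0, 0, -4.05],
    [10.5, -29.2, -4, 0, 0, -4.05],
    [10.5, -29.2, -4, 0, 0, -4.05]
  ]
}}

```text
clock: 1.35
tool_pos: [0.4258, 0.1798, 0.1664]
orientation: [180.0, 0.0, -84.4]
force: [0.8, -0.0, -0.6]
opening: 0.044
```

Call:
{"fn": "servo_tool", "kwargs": {
  "rows": [
    [10.5, -29.2, -4, 0, 0, -4.05],
    [10.5, -29.2, -4, 0, 0, -4.05],
    [10.5, -29.2, -4, 0, 0, -4.05],
    [10.5, -29.2, -4, 0, 0, -4.05],
    [10.5, -29.2, -4, 0, 0, -4.05]
  ]
}}

```text
clock: 1.77
tool_pos: [0.4784, 0.0338, 0.1463]
orientation: [180.0, 0.0, -104.6]
force: [1.1, 0.4, 0.5]
opening: 0.0437
```

Run:
```python
from h import *
o=ctrl.get_obs(); print(o['clock'],o['tool_pos'],o['orientation'],o['joint_pos'])
im,d,c=snap('wrist','w1'); print(c)
# bank geometry from top
L=load('top1')
def plane(u,v,h):
    a=cloud(L,u,v,1.0); o=L['origin']; r=a-o; return (o+r*(h-o[2])/r[2])
C=[plane(u,v,.006) for u,v in [(382,212),(437.4,212.3),(439,328),(384,328)]]
print(np.round(C,4),np.mean(C,0))
for u,v in [(402.4-.6,237),(0,0)][:1]: pass
# module screws z? rows: yellow lever tip colour centroid handled already
```

```text
1.7667 [0.47837898 0.03379547 0.1463301 ] [ 1.79993985e+02  1.81860566e-03 -1.04613869e+02] [ 2.76108222e+01  6.16094662e+00 -2.98450097e+01 -6.66111060e-03
 -5.39972756e+01 -4.22207757e+01]
{'fx': 413.41797225817265, 'fy': 413.41797225817265, 'cx': 315.29935828961703, 'cy': 238.82555997934895, 'origin': array([ 0.45878188, -0.04383126,  0.30395859]), 'rotation': array([-1.65188909e+01, -1.24986677e-01,  1.64965935e+02])}
[[ 0.6016 -0.2336  0.006 ]
 [ 0.6018 -0.3288  0.006 ]
 [ 0.4043 -0.33    0.006 ]
 [ 0.4033 -0.237   0.006 ]] [ 0.50275876 -0.28235823  0.006     ]
```

View wrist.

View pics/w1.png

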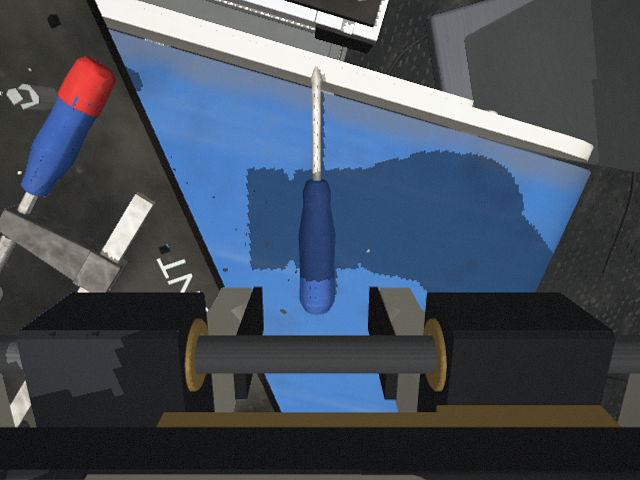

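Run:
```python
from h import *
L=load('w1'); im,d=L['im'],L['d']
v,u=np.mgrid[0:480,0:640]; P=cloud(L,u,v,d)
m=(d>0)&(P[...,2]>.0085)&(P[...,2]<.035)&(abs(P[...,0]-.475)<.04)&(P[...,1]>-.09)&(P[...,1]<.12)
Q=P[m]; X=Q[:,:2]; mu=X.mean(0); w=np.linalg.svd(X-mu,full_matrices=False)[2][0]; w*=np.sign(w[1]); n=np.array([w[1],-w[0]])
t=(X-mu)@w; s=(X-mu)@n; print(len(Q),mu,w,t.min(),t.max())
for a in np.arange(-.1,.1,.02):
    k=(t>a)&(t<a+.02)
    if k.sum()>3: print(round(a,3),k.sum(),s[k].min().round(4),s[k].max().round(4),np.percentile(Q[k,2],[5,95]).round(4))
print('tip',mu+w*t.min())
```

```text
5253 [0.47671442 0.0287108 ] [0.2546641  0.96702957] -0.10624523488437806 0.06789270958087164
-0.1 307 -0.004 0.0039 [0.0133 0.0169]
-0.08 278 -0.0027 0.0028 [0.0133 0.0165]
-0.06 259 -0.0026 0.0029 [0.0132 0.0166]
-0.04 580 -0.0097 0.0095 [0.0141 0.0224]
-0.02 855 -0.0119 0.012 [0.0157 0.0242]
0.0 965 -0.0128 0.013 [0.0164 0.026 ]
0.02 893 -0.0129 0.0131 [0.0166 0.0257]
0.04 874 -0.0131 0.0128 [0.0164 0.026 ]
0.06 179 -0.0131 0.0128 [0.0169 0.0251]
tip [ 0.44965757 -0.07403148]
```

The wrist view shows the screwdriver centred between the fingers, with its tip at px (317,68). The grasp point needs about -1 mm in x and -4 mm in y. I'm descending now.

Call:
{"fn": "servo_tool", "kwargs": {
  "rows": [
    [-1.4, -4.4, -20, 0, 0, 0],
    [0, 0, -25, 0, 0, 0],
    [0, 0, -25, 0, 0, 0],
    [0, 0, -25, 0, 0, 0],
    [0, 0, -20, 0, 0, 0]
  ]
}}

```text
clock: 2.23
tool_pos: [0.4762, 0.0305, 0.0299]
orientation: [179.9, -0.0, -104.5]
force: [-0.0, 0.2, 0.0]
opening: 0.0444
```

Call:
{"fn": "servo_tool", "kwargs": {
  "rows": [
    [0, 0, -10, 0, 0, 0],
    [0, 0, -8, 0, 0, 0],
    [0, 0, -6, 0, 0, 0],
    [0, 0, -3, 0, 0, 0],
    [0, 0, 0, 0, 0, 0]
  ]
}}

```text
clock: 2.65
tool_pos: [0.4769, 0.031, 0.0043]
orientation: [180.0, -0.0, -104.4]
force: [-0.4, -0.4, 0.2]
opening: 0.0441
```

Call:
{"fn": "servo_tool", "kwargs": {
  "rows": [
    [0, 0, 0, 0, 0, 0],
    [0, 0, 0, 0, 0, 0],
    [0, 0, 0, 0, 0, 0],
    [0, 0, 0, 0, 0, 0],
    [0, 0, 0, 0, 0, 0]
  ],
  "fingers": 10
}}

```text
clock: 3.07
tool_pos: [0.4773, 0.0311, 0.0052]
orientation: [-179.9, 0.0, -104.4]
force: [-1.5, 0.5, 5.6]
opening: 0.0266
```

Call:
{"fn": "servo_tool", "kwargs": {
  "rows": [
    [0, 0, 5, 0, 0, 0],
    [0, 0, 12, 0, 0, 0],
    [0, 0, 18, 0, 0, 0],
    [0, 0, 20, 0, 0, 0],
    [0, 0, 20, 0, 0, 0]
  ]
}}

```text
clock: 3.48
tool_pos: [0.4764, 0.0307, 0.0804]
orientation: [180.0, -0.0, -104.4]
force: [0.7, 0.3, -0.9]
opening: 0.0257
```

Call:
{"fn": "servo_tool", "kwargs": {
  "rows": [
    [5, -25, 0, 0, 0, 2.9],
    [5, -34, 0, 0, 0, 2.9],
    [5, -36, 0, 0, 0, 2.9],
    [5, -34, 0, 0, 0, 2.9],
    [5, -25, 0, 0, 0, 2.9]
  ]
}}

```text
clock: 3.9
tool_pos: [0.5016, -0.1252, 0.0799]
orientation: [180.0, 0.0, -89.8]
force: [1.0, 0.3, -0.9]
opening: 0.0262
```

Call:
{"fn": "servo_tool", "kwargs": {
  "rows": [
    [0, 0, 0, 0, 0, 0],
    [0, 0, 0, 0, 0, 0],
    [0, 0, 0, 0, 0, 0]
  ]
}}

```text
clock: 4.15
tool_pos: [0.5015, -0.1231, 0.0795]
orientation: [180.0, 0.0, -90.0]
force: [0.8, 0.4, -1.2]
opening: 0.0266
```

Run:
```python
from h import *
o=ctrl.get_obs(); print(o['clock'],o['tool_pos'],o['orientation'],o['force'])
im,d,c=snap('wrist','w2'); snap('top','t2')
```

```text
4.15 [ 0.50152585 -0.12306537  0.07954042] [ 1.79976807e+02  9.25191070e-03 -9.00170788e+01] [ 0.75708432  0.39102962 -1.22216678]
```

View pics/w2.png

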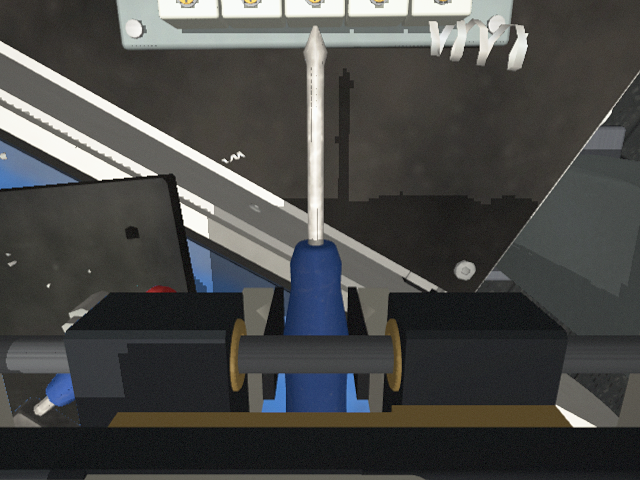

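Run:
```python
from h import *
L=load('w2'); d=L['d']
for u,v in [(315,32),(316,55),(316,110),(316,180),(316,230),(317,270)]: print(u,v,pt(L,d,u,v).round(4))
for n in ('t2',):
    T=load(n); im,d=T['im'],T['d']
    v,u=np.mgrid[205:335,378:445]; s=np.s_[205:335,378:445]; P=cloud(T,u,v,d[s]); hs=cv2.cvtColor(im[s],cv2.COLOR_RGB2HSV)
    for k,lo,hi in [('red',0,8),('yel',20,32),('gr',45,85),('bl',100,125)]:
        m=(hs[...,0]>=lo)&(hs[...,0]<=hi)&(hs[...,1]>130)&(hs[...,2]>60)&(P[...,2]>.045)&(P[...,2]<.1); q=P[m]; print(k,m.sum(),q.min(0).round(4),q.max(0).round(4), q[q[:,2]>.07].mean(0).round(4))
```

```text
315 32 [ 0.5014 -0.2257  0.0899]
316 55 [ 0.5011 -0.2185  0.0922]
316 110 [ 0.5011 -0.2014  0.0913]
316 180 [ 0.5011 -0.1777  0.0914]
316 230 [ 0.5011 -0.1592  0.091 ]
317 270 [ 0.5007 -0.146   0.0979]
red 91 [ 0.4403 -0.2865  0.0485] [ 0.4535 -0.2664  0.0786] [ 0.4465 -0.2701  0.0754]
yel 62 [ 0.4967 -0.2849  0.0484] [ 0.5086 -0.2651  0.0778] [ 0.5019 -0.2697  0.0743]
gr 59 [ 0.5523 -0.2835  0.0502] [ 0.5643 -0.2667  0.0778] [ 0.5572 -0.2696  0.0746]
bl 116 [ 0.5232 -0.2958  0.0486] [ 0.5363 -0.2765  0.0781] [ 0.5303 -0.2915  0.0746]
```

The tip is at (0.501, -0.228), level, with its axis 88 mm up. It needs +1.3 mm in x and -20 mm in z, with first contact expected near y = -0.265 and the end stop near y = -0.289.

Call:
{"fn": "servo_tool", "kwargs": {
  "rows": [
    [1.3, 0, -10, 0, 0, 0],
    [0, 0, -10, 0, 0, 0],
    [0, -10, 0, 0, 0, 0],
    [0, -12, 0, 0, 0, 0],
    [0, -10, 0, 0, 0, 0]
  ]
}}

```text
clock: 4.67
tool_pos: [0.5031, -0.1559, 0.0591]
orientation: [179.9, -0.0, -89.9]
force: [0.8, -0.4, 0.1]
opening: 0.0263
```

Call:
{"fn": "servo_tool", "kwargs": {
  "rows": [
    [0, -3, 0, 0, 0, 0],
    [0, -3, 0, 0, 0, 0],
    [0, -3, 0, 0, 0, 0],
    [0, -3, 0, 0, 0, 0],
    [0, -3, 0, 0, 0, 0]
  ]
}}

```text
clock: 5.08
tool_pos: [0.5033, -0.1702, 0.0597]
orientation: [-180.0, 0.0, -89.9]
force: [-0.1, 1.5, -1.3]
opening: 0.0264
```

Call:
{"fn": "servo_tool", "kwargs": {
  "rows": [
    [0, -2, 0, 0, 0, 0],
    [0, -2, 0, 0, 0, 0],
    [0, -2, 0, 0, 0, 0],
    [0, -2, 0, 0, 0, 0],
    [0, 0, 0, 0, 0, 0]
  ]
}}

```text
clock: 5.5
tool_pos: [0.5033, -0.1783, 0.0596]
orientation: [-180.0, -0.0, -89.9]
force: [0.2, 0.2, -0.2]
opening: 0.0262
```

```bash
cat > lev.py <<'E'
from h import *
import sys
o=ctrl.get_obs(); print(o['clock'],o['tool_pos'],o['force'])
im,d,T=snap('top',sys.argv[1]); snap('wrist',sys.argv[1]+'w')
v,u=np.mgrid[205:335,378:445]; s=np.s_[205:335,378:445]; P=cloud(T,u,v,d[s]); hs=cv2.cvtColor(im[s],cv2.COLOR_RGB2HSV)
for k,lo,hi in [('red',0,8),('yel',20,32),('gr',45,85),('bl',100,125)]:
    m=(hs[...,0]>=lo)&(hs[...,0]<=hi)&(hs[...,1]>130)&(hs[...,2]>60)&(P[...,2]>.045)&(P[...,2]<.1); q=P[m]
    if len(q): print(k,m.sum(),q.min(0).round(4),q.max(0).round(4), q[q[:,2]>.07].mean(0).round(4))
E
python3 lev.py t3
```

```text
5.5 [ 0.50332358 -0.1783289   0.05964131] [ 0.21928795  0.23421167 -0.22935153]
red 91 [ 0.4403 -0.2868  0.0466] [ 0.4535 -0.2664  0.0787] [ 0.4464 -0.2703  0.0753]
yel 6 [ 0.4977 -0.2907  0.0747] [ 0.5025 -0.2885  0.0799] [ 0.4997 -0.2897  0.0776]
```

Call:
{"fn": "servo_tool", "kwargs": {
  "rows": [
    [0, -1.5, 0, 0, 0, 0],
    [0, -1.5, 0, 0, 0, 0],
    [0, 0, 0, 0, 0, 0]
  ]
}}

```text
clock: 5.85
tool_pos: [0.5032, -0.1812, 0.0595]
orientation: [180.0, 0.0, -89.9]
force: [0.8, 1.6, -0.3]
opening: 0.026
```

Call:
{"fn": "servo_tool", "kwargs": {
  "rows": [
    [0, -1, 0, 0, 0, 0],
    [0, -1, 0, 0, 0, 0],
    [0, 0, 0, 0, 0, 0]
  ]
}}

```text
clock: 6.1
tool_pos: [0.5032, -0.1831, 0.0595]
orientation: [180.0, 0.0, -89.9]
force: [0.2, 2.0, -0.4]
opening: 0.0263
```

```bash
python3 lev.py t4
python3 - <<'E'
from h import *
im=load('t4')['im']; w=load('t4w')['im']
can=np.zeros((480,800,3),np.uint8); can[:,:480]=cv2.resize(w[0:240,200:440],(480,480)); can[:,480:]=cv2.resize(im[205:325,375:455],(320,480),interpolation=cv2.INTER_CUBIC)
cv2.imwrite('pics/c4.png',can[:,:,::-1])
E
```

```text
6.1 [ 0.50315411 -0.18308744  0.05949974] [ 0.19029998  2.00088204 -0.37493361]
red 91 [ 0.4403 -0.287   0.0453] [ 0.4535 -0.2669  0.0781] [ 0.4465 -0.2702  0.0747]
```

View pics/c4.png

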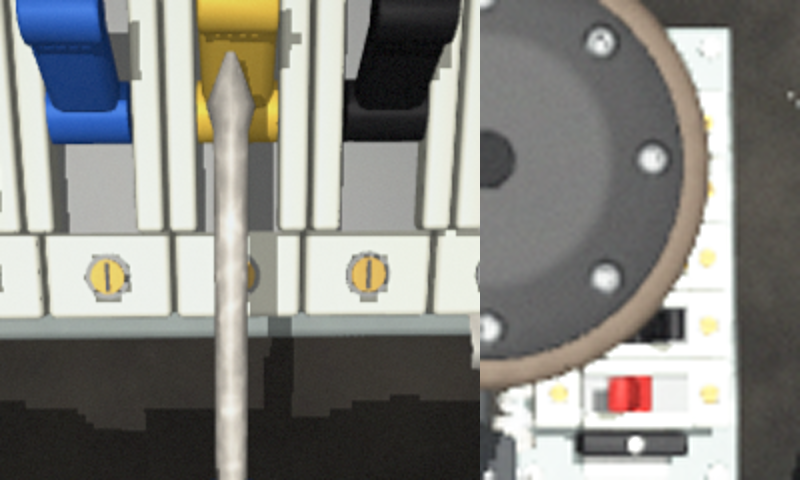

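The yellow lever is nearly as far over as blue and black. I'll push in small steps until the force shows the stop.

Call:
{"fn": "servo_tool", "kwargs": {
  "rows": [
    [0, -0.8, 0, 0, 0, 0],
    [0, -0.7, 0, 0, 0, 0],
    [0, 0, 0, 0, 0, 0]
  ]
}}

```text
clock: 6.45
tool_pos: [0.5033, -0.1837, 0.0594]
orientation: [-180.0, 0.1, -89.9]
force: [-0.6, 8.5, -0.5]
opening: 0.0259
```

Call:
{"fn": "servo_tool", "kwargs": {
  "rows": [
    [0, -0.8, 0, 0, 0, 0],
    [0, 0, 0, 0, 0, 0],
    [0, 0, 0, 0, 0, 0]
  ]
}}

```text
clock: 6.7
tool_pos: [0.5033, -0.1839, 0.0594]
orientation: [-180.0, 0.1, -89.9]
force: [-0.2, 12.2, 0.5]
opening: 0.0264
```

The stop is reached, with a clear force rise to 12 N. I'm retreating, then returning to above the original spot.

Call:
{"fn": "servo_tool", "kwargs": {
  "rows": [
    [0, 4, 0, 0, 0, 0],
    [0, 10, 0, 0, 0, 0],
    [0, 18, 0, 0, 0, 0],
    [0, 18, 5, 0, 0, 0],
    [0, 11, 15, 0, 0, 0]
  ]
}}

```text
clock: 7.12
tool_pos: [0.5016, -0.1232, 0.078]
orientation: [179.8, -0.0, -89.9]
force: [1.2, 0.3, -1.5]
opening: 0.0259
```

Call:
{"fn": "servo_tool", "kwargs": {
  "rows": [
    [-5, 25, 0, 0, 0, -2.9],
    [-5, 34, 0, 0, 0, -2.9],
    [-6, 36, 0, 0, 0, -2.9],
    [-5, 34, 0, 0, 0, -2.9],
    [-5, 25, 0, 0, 0, -2.9]
  ]
}}

```text
clock: 7.53
tool_pos: [0.4769, 0.0319, 0.0799]
orientation: [-179.9, 0.0, -104.5]
force: [-0.1, 0.7, -0.9]
opening: 0.0263
```

Call:
{"fn": "servo_tool", "kwargs": {
  "rows": [
    [0, 0, 0, 0, 0, 0],
    [0, 0, 0, 0, 0, 0]
  ]
}}

```text
clock: 7.7
tool_pos: [0.477, 0.031, 0.0798]
orientation: [-180.0, -0.0, -104.2]
force: [-0.2, -0.8, -1.2]
opening: 0.0261
```

```bash
python3 lev.py t5
python3 - <<'E'
from h import *
L=load('t5w'); d=L['d']
for v in (40,80,110,180,230): print(pt(L,d,316,v).round(4))
im=load('t5')['im']; w=L['im']
can=np.zeros((480,800,3),np.uint8); can[:,:480]=cv2.resize(w[0:480,80:560],(480,480)); can[:,480:]=cv2.resize(im[205:325,375:455],(320,480),interpolation=cv2.INTER_CUBIC)
cv2.imwrite('pics/c5.png',can[:,:,::-1])
E
```

```text
7.7 [0.47704412 0.03102044 0.079823  ] [-0.16197702 -0.76248505 -1.23228249]
red 90 [ 0.4403 -0.2868  0.0471] [ 0.4535 -0.2665  0.0775] [ 0.4465 -0.2701  0.0751]
yel 101 [ 0.4968 -0.2975  0.0473] [ 0.5086 -0.2762  0.077 ] [ 0.5028 -0.2929  0.0736]
gr 61 [ 0.5524 -0.2837  0.0486] [ 0.5645 -0.2668  0.0781] [ 0.5573 -0.2693  0.0748]
bl 115 [ 0.5231 -0.296   0.0472] [ 0.5364 -0.2763  0.0771] [ 0.5302 -0.2918  0.0741]
[ 0.4516 -0.0677  0.0914]
[ 0.4546 -0.0559  0.0911]
[ 0.4569 -0.0467  0.091 ]
[ 0.4628 -0.0237  0.0911]
[ 0.4674 -0.0058  0.0913]
```

View pics/c5.png

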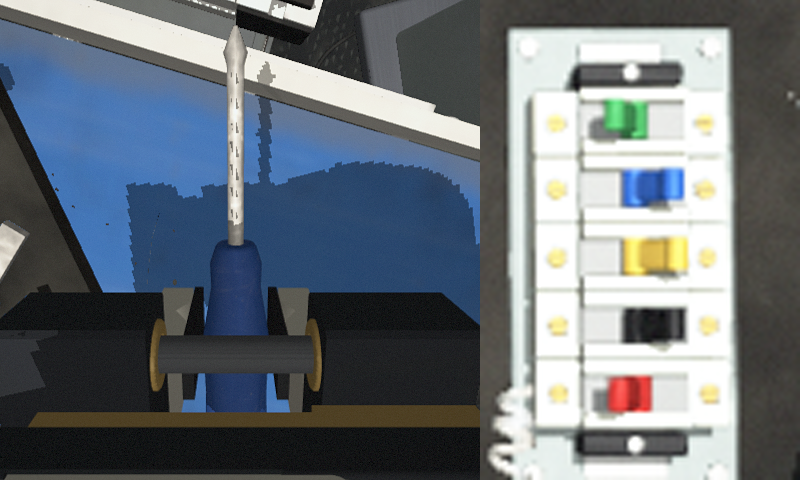

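Yellow is fully over to the right and the others are unchanged. The tool is still level in the grip, so I'm lowering it.

Call:
{"fn": "servo_tool", "kwargs": {
  "rows": [
    [0, 0, -18, 0, 0, 0],
    [0, 0, -20, 0, 0, 0],
    [0, 0, -18, 0, 0, 0],
    [0, 0, -9, 0, 0, 0],
    [0, 0, -4, 0, 0, 0]
  ]
}}

```text
clock: 8.22
tool_pos: [0.4764, 0.0283, 0.0092]
orientation: [179.9, -0.1, -104.5]
force: [-0.9, 0.0, -0.7]
opening: 0.0258
```

Call:
{"fn": "servo_tool", "kwargs": {
  "rows": [
    [0, 0, -2, 0, 0, 0],
    [0, 0, -1.5, 0, 0, 0],
    [0, 0, -1, 0, 0, 0],
    [0, 0, 0, 0, 0, 0]
  ]
}}

```text
clock: 8.55
tool_pos: [0.4777, 0.0298, 0.0066]
orientation: [-179.9, 0.0, -104.4]
force: [-0.4, -0.2, -1.1]
opening: 0.0262
```

Call:
{"fn": "servo_tool", "kwargs": {
  "rows": [
    [0, 0, -0.7, 0, 0, 0],
    [0, 0, -0.5, 0, 0, 0],
    [0, 0, 0, 0, 0, 0]
  ]
}}

```text
clock: 8.8
tool_pos: [0.4775, 0.0298, 0.0052]
orientation: [-180.0, 0.0, -104.4]
force: [-1.1, -0.2, 0.1]
opening: 0.0263
```

Call:
{"fn": "servo_tool", "kwargs": {
  "rows": [
    [0, 0, -0.3, 0, 0, 0],
    [0, 0, 0, 0, 0, 0],
    [0, 0, 0, 0, 0, 0]
  ]
}}

```text
clock: 9.05
tool_pos: [0.4774, 0.0298, 0.0051]
orientation: [-180.0, 0.0, -104.4]
force: [-1.1, 0.9, 5.9]
opening: 0.0267
```

Call:
{"fn": "servo_tool", "kwargs": {
  "rows": [
    [0, 0, 0, 0, 0, 0],
    [0, 0, 0, 0, 0, 0],
    [0, 0, 0, 0, 0, 0],
    [0, 0, 0, 0, 0, 0],
    [0, 0, 0, 0, 0, 0]
  ],
  "fingers": 44
}}

```text
clock: 9.47
tool_pos: [0.4772, 0.0296, 0.0045]
orientation: [180.0, -0.0, -104.4]
force: [-0.6, -0.1, 0.2]
opening: 0.0435
```

Call:
{"fn": "servo_tool", "kwargs": {
  "rows": [
    [0, 0, 6, 0, 0, 0],
    [0, 0, 15, 0, 0, 0],
    [0, 0, 30, 0, 0, 0],
    [0, 0, 38, 0, 0, 0],
    [0, 0, 38, 0, 0, 0]
  ]
}}

```text
clock: 9.88
tool_pos: [0.4764, 0.0292, 0.133]
orientation: [179.9, -0.1, -104.4]
force: [1.4, 0.4, -0.7]
opening: 0.0445
```

Call:
{"fn": "servo_tool", "kwargs": {
  "rows": [
    [0, 0, 15, 0, 0, 0],
    [0, 0, 0, 0, 0, 0],
    [0, 0, 0, 0, 0, 0]
  ]
}}

```text
clock: 10.13
tool_pos: [0.4777, 0.0299, 0.1481]
orientation: [-179.9, 0.1, -104.4]
force: [-0.6, -0.0, -0.6]
opening: 0.0442
```

```bash
python3 lev.py t6
python3 - <<'E'
from h import *
L=load('t6w'); d=L['d']
v,u=np.mgrid[0:480,0:640]; P=cloud(L,u,v,d)
m=(d>0)&(P[...,2]>.0085)&(P[...,2]<.035)&(abs(P[...,0]-.475)<.04)&(P[...,1]>-.09)&(P[...,1]<.12)
Q=P[m]; X=Q[:,:2]; mu=X.mean(0); w=np.linalg.svd(X-mu,full_matrices=False)[2][0]; w*=np.sign(w[1]); t=(X-mu)@w
print(w,'tip',mu+w*t.min(),t.max()-t.min())
for a in (-.08,-.06,0,.04): k=abs(t-a-.01)<.01; print(a,np.percentile(Q[k,2],95))
im=load('t6')['im']; cw=L['im']
can=np.zeros((480,800,3),np.uint8); can[:,:480]=cw[:,80:560]; can[:,480:]=cv2.resize(im[205:325,375:455],(320,480),interpolation=cv2.INTER_CUBIC)
cv2.imwrite('pics/c6.png',can[:,:,::-1])
E
```

```text
10.1333 [0.47770225 0.02994384 0.14809027] [-0.57519059 -0.02649419 -0.56100831]
red 91 [ 0.4403 -0.2865  0.0476] [ 0.4535 -0.2665  0.0792] [ 0.4465 -0.2705  0.0749]
yel 102 [ 0.4969 -0.2976  0.0482] [ 0.5085 -0.2763  0.0764] [ 0.5024 -0.2928  0.0734]
gr 61 [ 0.5525 -0.2838  0.0482] [ 0.5642 -0.2658  0.078 ] [ 0.5571 -0.2691  0.0752]
bl 118 [ 0.5231 -0.2957  0.0464] [ 0.5364 -0.2766  0.0773] [ 0.5305 -0.2916  0.0743]
[0.24858667 0.96860966] tip [ 0.45005463 -0.07231147] 0.17403122783301733
-0.08 0.016647230456485095
-0.06 0.016611084019006794
0 0.026257552778226646
0.04 0.026199908853138606
```

View pics/c6.png

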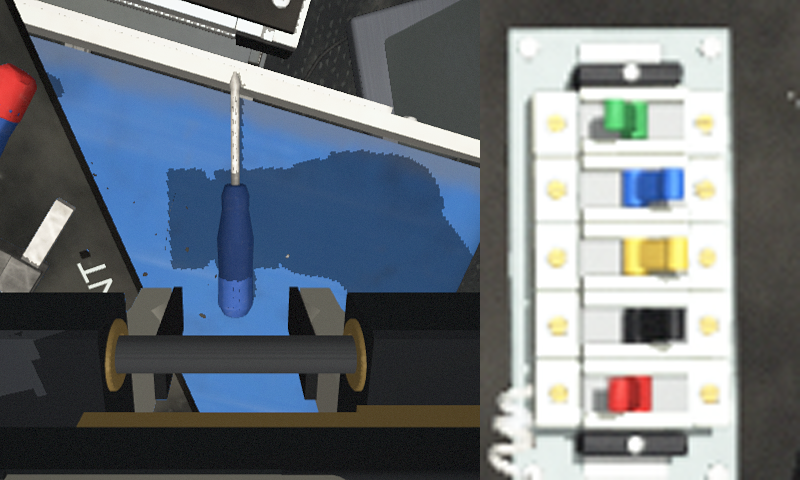

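The screwdriver lies flat where it started, with its tip at px (235,75). Yellow is on and the other levers are unchanged. I'm handing in.

```bash
python3 -c "
from plant import ctrl
print(ctrl.close_job())"
```

```text
the job is handed in; nothing more can be done
None
```

The job is done and handed in at about 10 s of the 48 s allowed. I picked up the screwdriver by its handle and pushed the yellow lever fully to the right until it met its stop, where the contact force rose to about 12 N. I then laid the screwdriver back on the blue mat where it started.

- **Yellow lever:** its end moved from y ≈ -0.270 to -0.293, in line with the blue lever, which was already on.
- **Other levers:** red, green and blue measured the same as before. Black looks unchanged in the picture; I did not measure it.
- **Screwdriver:** it lies flat (handle top at 26 mm, blade top at 17 mm), with its tip about 160 mm from the bank.
- **Gripper:** it is clear, about 150 mm up, and was planned to stay off the bank throughout; the only contact force near the bank was the blade's push on the lever.

No check failed or disagreed.

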